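Empty the deburring machine's catch tray and close its access panel

ROBOT

A 6-joint arm with a two-finger parallel gripper is mounted at the origin on the work surface. World frame = base frame: x ahead of the robot, y to its left, z up, the work surface at z = 0. Lengths are in m, angles in degrees, forces in N, time in s.
With the tool pointing down it reaches from about 0.3 to 0.775 m from the base axis. Payload 14.6 kg.
Tool frame: the origin (TCP) lies at the very end of the fingers, on their centre line; the grasp point (between the pads) lies 19 mm behind it; z points along the fingers, y is the line along which they close (so a half turn about z gives the same grasp; the last joint's range is limited). The gripper opens to 85 mm and grips with 20 to 120 N. Pads are 22 mm wide; open, the fingers measure 114 mm over their backs; the gripper's body (76 mm by 85 mm) begins 54 mm behind the grasp point. The pads swing forward as they close: fully open they stand 13 mm farther back than shut.
Start: joints at [-69.935, 17.183, 87.147, -0, 75.671, -3.816], TCP at [0.223, -0.503, 0.231] pointing down, gripper open.
Joint ranges: [-173.82, 173.82], [-45.26, 126.66], [13.44, 144.39], [-59.66, 239.66], [0, 175.72], [-146.38, 146.38]. Speed limits (degrees/s): [127.2, 127.2, 147.25, 180, 180, 180].

INTERFACE

Orientations are given as [roll, pitch, yaw] about the fixed x, y, z axes, in that order (R = Rz(yaw) Ry(pitch) Rx(roll)).
In Python, from bench import observe, grab_frame, hand_in gives the robot as it stands.
- The arm moves only by the shell command python3 -m creep 'ROWS'. ROWS is JSON, a list of rows, each an object of numbers: "dx", "dy", "dz": the shift along the world's x, y, z in cm; "ax", "ay", "az": the turn, a rotation vector about the world's x, y, z in degrees; "fingers": the opening, from -1 (shut) to 1 (fully open). In form: [{"dx": .., "dy": .., "dz": .., "ax": .., "ay": .., "az": .., "fingers": ..}, ...]. A call has 1 to 20 rows; each row shifts and turns the commanded pose from where the row before left it; what a row does not reach is not made up. A row lasts 1/10 s, in which the tool goes at most 50 mm and 8.59 degrees, less where a joint would pass 70% of its speed; a pose out of reach is approached as far as the arm can. A call is refused whole if a number of a shift passes 5 or a number of a turn 8.59, either way. A call with a gripper value outside its range is refused whole. The fingers move at their own pace and stop on an object; the grip force is fixed at half the most. Time passes only in rows, so rows that do not move let the fingers close. It gives the time, the measured TCP pose, the force, the opening and the grip force at its end, in the units of the state.
- observe(): the state, without advancing time (a new reading comes with each control period).
- grab_frame(name): name is "scene" or "top" or "wrist"; returns a dict with "color" (420x560x3 uint8, red, green, blue), "K" (3x3 intrinsics, pixels), "cam_to_world" (4x4, takes a point from camera to world coordinates). Camera axes: x right, y down, z forward; pixel columns grow to the right and rows downward; lengths in m; the calibration is good to about 2 mm. A picture is of the moment at which its call begins. There is no depth.
- hand_in(): hands the job in; it is judged then, once.
The state is a dict: "t": time; "joint_pos": joint angles; "qd": joint speeds; "effort": joint torques, N m; "ee_pos": TCP position; "tcp_rot": TCP orientation; "contact_force": force on the tool from outside, world axes, zero at the start; "ft_torque": the same for the moment, N m; "opening": finger opening in m; "gripper_force": force on a finger pad.
Only numpy, scipy, OpenCV 4.12 (cv2) and the standard library are available. Lean on these libraries where they do the work, as an engineer would, in place of code of your own. Each camera call takes 0.05 s, during which the arm holds its last target. There are 200 camera calls.

TASK

Move both finished caster hubs from the machine's catch tray into the blue tote; the flat gauge block stays in the tray. Then, with the access panel still ajar, turn the quarter-turn fastener on it until the slot in its grip lines up with the two marks on the panel, push the panel fully shut and hold it pressed against the frame: its spring lifts it again if you let go, so finish while still holding it shut with the gripper. Leave the gauge block and the jar on the machine where they are.

Things in the scene. Friction and masses are not known exactly. Their poses are not given: they have to be found in the camera images.
- hub_a: A finished cast-aluminium caster hub standing upright in the catch tray: flange 54 mm diameter, 11 mm tall, then a cone up to 15 mm and a round neck 30 mm diameter up to its flat top at 52 mm. Origin at the centre of its underside, z up. About 160 g (110 to 220). Grip it by the neck.
- hub_b: A second hub, the same as hub_a.
- gauge: A flat steel gauge block 30 x 55 x 14 mm (x, y, z) that lies in the catch tray beside the hubs; it stays there. Origin at the centre of its underside. The two hubs and the gauge take three places in a row along the tray, in any order, about 75 mm apart.
- tote: Loose blue plastic tote, 300 mm (its x) x 220 mm (its y), 85 mm high, walls and floor 5 mm, open on top, 1.5 kg. Origin at the centre of its underside, z up.
- machine: Grey bench deburring machine, fixed. Origin on the bench under the centre of its housing, 280 mm (machine x) x 260 mm (machine y), 130 mm high; a motor sticks out of its +x side. Machine x points away from the robot, within 0.15 rad of world x. On top lies the steel access panel, 170 mm (x) x 200 mm (y), 4 mm thick; shut, its upper face is level, 136 mm above the bench.
- tray_floor (a point): Centre of the inner floor of the aluminium catch tray, 12 mm above the bench. The tray is fixed along the housing's right (-y) side, at machine (0, -222) mm: 280 mm along machine x, 180 mm along y, wall tops 46 mm above the bench.
- panel (a joint): Opening angle of the panel about its rear hinge, along machine y at machine (70, 0, 132) mm (its underside). 0 = shut, 0.16 rad = ajar at its stop, where a spring keeps it; the fastener is then 21 mm higher than shut. Pushing down at the fastener takes 4 N at first, 10 N to keep it shut. It sticks at about 0.11 while the fastener is more than 0.17 rad out of line (a cross-pin lands on the frame).
- panel_front (a point): Middle of the front (robot side) edge of the access panel, on its upper face. Its z axis is the panel's normal, its x axis lies along the panel from front to hinge.
- knob (a joint): Angle of the quarter-turn fastener about its axis, normal to the panel. 0 = the slot in its grip is in line with the two short dark marks on the panel (along panel x). Positive is anticlockwise from above; it starts between 0.6 and 1.35: turn it clockwise by that much. Range -0.35 to 1.6. Friction 0.06 N m; it stays where it is left.
- knob_grip (a point): Point on the fastener's axis 20 mm above the panel's upper face, inside the grip. Fastener: disc 48 mm diameter, 6 mm thick, with an upright bar grip 46 mm long, 12 mm thick, top 32 mm above the panel, a dark slot line along its top. x along the bar, z along the axis, away from the panel. The axis is 130 mm in front of the hinge, 40 mm behind the panel's front edge, at mid-width.
- jar: White screw-top jar, 44 mm diameter, 75 mm tall, standing on the housing behind the panel's right rear corner. A bystander. Origin at the centre of its underside.
Things that resemble listed ones, but are neither listed nor needed, are in the scene too. Leave any green or red look-alike of the hub_b alone.

How it is judged:
By the outcome, as a careful person would: the job done as asked, in the order asked, and still so for the second after the job is handed in, while the arm keeps its last pose, push and grip.
It also fails if it takes over 66 s, if anything falls off the work surface, if the arm or the gripper's body presses on something with over 40 N, if the wrist force passes 120 N, or if a joint passes its speed limit or range.

## Working session

There is one attempt and no reset: what is moved stays moved. The work goes in short steps, Python scripts to look and compute and a shell command to move; the robot and the scene stay as the last step left them, time stands still between calls to the robot, and variables do not carry over. Pictures are saved under pics/ and viewed, at most 10 in all, crops included, and the job is handed in when it is done.

```bash
mkdir -p pics
cat > h.py <<'E'
import numpy as np, cv2
from bench import observe, grab_frame, hand_in
def snap(n,f):
    d=grab_frame(n); cv2.imwrite('pics/'+f+'.png',cv2.cvtColor(d['color'],cv2.COLOR_RGB2BGR))
    np.savez('pics/'+f+'.npz',**d); return d
def load(f): return dict(np.load('pics/'+f+'.npz'))
def ray(d,u,v):
    r=d['cam_to_world'][:3,:3]@np.linalg.solve(d['K'],[u,v,1.]); return d['cam_to_world'][:3,3],r/np.linalg.norm(r)
def onz(d,u,v,z):
    o,r=ray(d,u,v); return o+r*(z-o[2])/r[2]
def proj(d,p):
    T=np.linalg.inv(d['cam_to_world']); c=T[:3,:3]@np.array(p)+T[:3,3]; q=d['K']@c; return q[:2]/q[2]
E
python3 - <<'E'
from h import *
for n in('top','scene','wrist'):
    d=snap(n,n+'0'); print(n,d['cam_to_world'].round(3).tolist(),d['K'][0,0])
print(observe())
E
```

```text
top [[-0.023, -0.997, 0.08, 0.423], [-1.0, 0.023, -0.003, -0.041], [0.001, -0.08, -0.997, 1.091], [0.0, 0.0, 0.0, 1.0]] 481.2808153279352
scene [[0.71, 0.447, -0.544, 1.092], [0.704, -0.448, 0.551, -0.661], [0.003, -0.774, -0.633, 0.793], [0.0, 0.0, 0.0, 1.0]] 507.96070168137675
wrist [[0.406, -0.88, -0.246, 0.285], [-0.914, -0.391, -0.109, -0.474], [-0.0, 0.269, -0.963, 0.373], [0.0, 0.0, 0.0, 1.0]] 341.22290354275856
{'t': 0.15, 'joint_pos': array([-6.99343899e+01,  1.72059217e+01,  8.71689672e+01,  3.37347122e-03,
        7.56721118e+01, -3.81470224e+00]), 'qd': array([-0.05649541, -0.05146111, -0.19310707,  0.0430789 ,  0.02426859,
        0.07692326]), 'effort': array([ 5.91219341e-04, -5.43669856e+01, -3.61890078e+01, -1.54341710e-04,
        3.12612399e-03, -1.88366238e-05]), 'ee_pos': array([ 0.22261947, -0.50275316,  0.23089794]), 'tcp_rot': array([-1.79953321e+02, -6.38757229e-03,  2.38794736e+01]), 'contact_force': array([ 0.51481937,  0.53734262, -0.56151982]), 'ft_torque': array([ 0.02833768, -0.02297286,  0.03614759]), 'gripper_force': 0.0, 'opening': 0.08519232310046841}
```

View pics/top0.png

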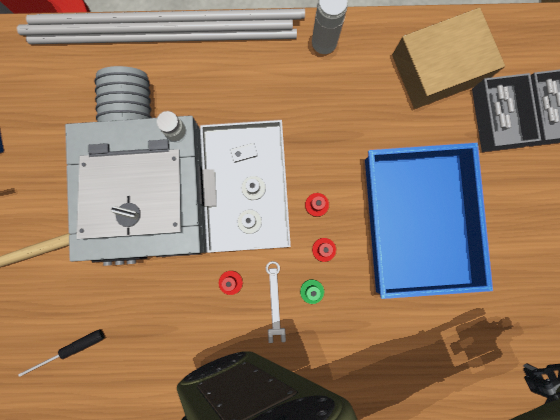

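View pics/scene0.png

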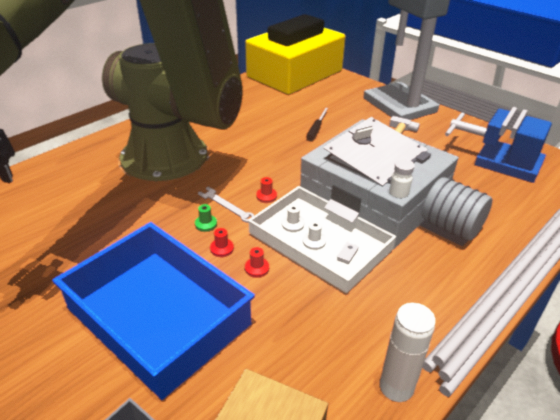

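The top view shows hubs near (254,187) and (249,221), the gauge at (243,153), and the fastener at (126,213). The tote is centred near (430,222) and the jar is at (168,124). Next I'll zoom in for exact pixels.

Run:
```python
from h import *
t=cv2.imread('pics/top0.png'); s=cv2.imread('pics/scene0.png')
a=cv2.resize(t[110:270,60:300],None,fx=3.3,fy=3.3,interpolation=cv2.INTER_CUBIC)[:, :800]
cv2.imwrite('pics/crop1.png',a)
d=load('top0')
for n,p,z in [('hub1',(253.5,187),.064),('hub2',(249,221),.064),('gauge',(243,153),.026),('knob',(126,213),.18)]+[('tray',q,.046) for q in((202,124),(283,121),(290,247),(205,251))]+[('hous',q,.130) for q in((66,123),(202,116),(72,261),(203,254))]+[('tote',q,.085) for q in((367,150),(477,143),(492,291),(379,299))]:
    print(n,onz(d,*p,z).round(4))
```

```text
hub1 [0.5526 0.0119 0.064 ]
hub2 [0.4797 0.0229 0.064 ]
gauge [0.6346 0.036  0.026 ]
knob [0.4938 0.2485 0.18  ]
tray [0.6975 0.1239 0.046 ]
tray [ 0.7002 -0.055   0.046 ]
tray [ 0.4224 -0.0637  0.046 ]
tray [0.418  0.1202 0.046 ]
hous [0.6837 0.3866 0.13  ]
hous [0.692  0.1105 0.13  ]
hous [0.4047 0.3712 0.13  ]
hous [0.4125 0.1113 0.13  ]
tote [ 0.6233 -0.2309  0.085 ]
tote [ 0.633  -0.4646  0.085 ]
tote [ 0.3221 -0.4783  0.085 ]
tote [ 0.3112 -0.244   0.085 ]
```

View pics/crop1.png

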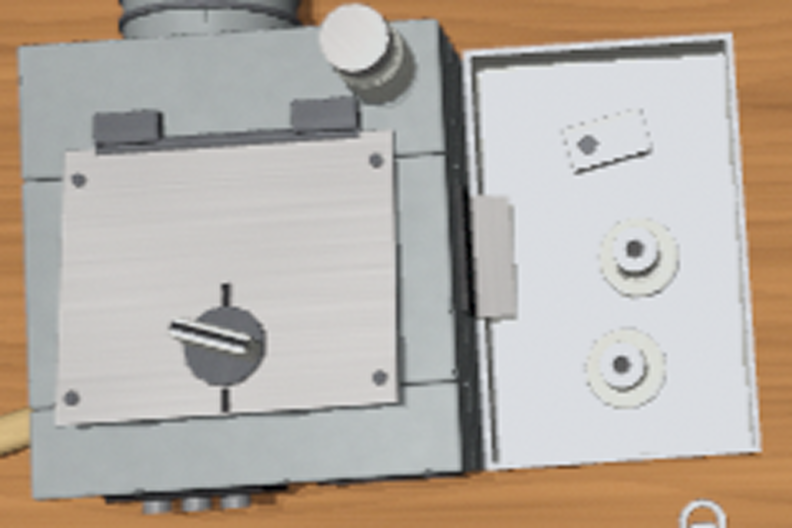

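The crop shows hub bores at crop (634,249) and (621,366), which is full-frame (252.1,185.5) and (248.2,220.9). The slot runs from (172,325) to (258,347), about 74° anticlockwise of the marks.

```bash
python3 - <<'E'
from h import *
d=load('top0');f=lambda u,v,z:onz(d,60+(u+.5)/3.3-.5,110+(v+.5)/3.3-.5,z)
print(f(634,249,.064),f(621,366,.064), 'flange',f(640,257,.023),f(626,367,.023))
print('bar',f(172,325,.188),f(258,347,.188))
a,b=f(226,284,.15),f(225,412,.163);print('marks',a,b)
E
python3 -m creep '[{"dx":2,"dy":4,"az":-5.5},{"dx":2,"dy":4,"az":-5.5},{"dx":2,"dy":4,"az":-5.5},{"dx":2,"dy":4,"az":-5.5},{"dx":2,"dy":4},{"dx":2,"dy":4},{"dx":2,"dy":4},{"dx":2,"dy":4},{"dx":2,"dy":4},{"dx":2,"dy":4},{"dx":2,"dy":4},{"dx":2,"dy":4},{"dx":1.7,"dy":4},{"dy":0.7},{},{},{}]'
python3 - <<'E'
from h import *
d=snap('wrist','w1');print(observe()['ee_pos'],observe()['tcp_rot'])
E
```

```text
[0.55677586 0.01554554 0.064     ] [0.48073101 0.02534573 0.064     ] flange [0.55658488 0.01386159 0.023     ] [0.48229591 0.02466086 0.023     ]
bar [0.50298271 0.27268398 0.188     ] [0.48929158 0.22368878 0.188     ]
marks [0.53011667 0.25391201 0.15      ] [0.45357681 0.25023924 0.163     ]
[ 0.22262675 -0.50277549  0.23095638] [-1.79961019e+02 -2.65157581e-03  2.38826703e+01]invalid input at $[0]: expected keys dx, dy, dz, ax, ay, az, fingers
```

View pics/w1.png

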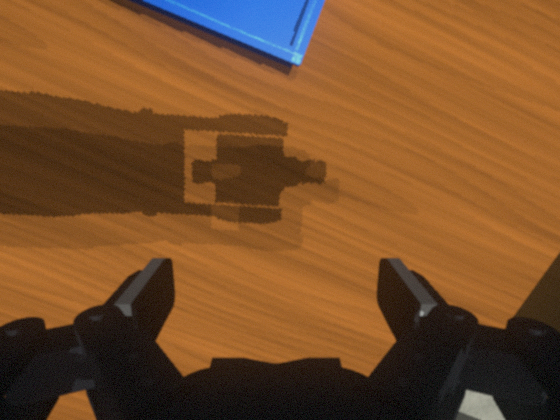

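The move was refused because every row needs every key, so the picture only shows bench and the tote edge from the start pose. I'll resend it with full rows.

```bash
python3 -m creep '[{"dx":2,"dy":4,"dz":0,"ax":0,"ay":0,"az":-5.5,"fingers":1},{"dx":2,"dy":4,"dz":0,"ax":0,"ay":0,"az":-5.5,"fingers":1},{"dx":2,"dy":4,"dz":0,"ax":0,"ay":0,"az":-5.5,"fingers":1},{"dx":2,"dy":4,"dz":0,"ax":0,"ay":0,"az":-5.5,"fingers":1},{"dx":2,"dy":4,"dz":0,"ax":0,"ay":0,"az":0,"fingers":1},{"dx":2,"dy":4,"dz":0,"ax":0,"ay":0,"az":0,"fingers":1},{"dx":2,"dy":4,"dz":0,"ax":0,"ay":0,"az":0,"fingers":1},{"dx":2,"dy":4,"dz":0,"ax":0,"ay":0,"az":0,"fingers":1},{"dx":2,"dy":4,"dz":0,"ax":0,"ay":0,"az":0,"fingers":1},{"dx":2,"dy":4,"dz":0,"ax":0,"ay":0,"az":0,"fingers":1},{"dx":2,"dy":4,"dz":0,"ax":0,"ay":0,"az":0,"fingers":1},{"dx":2,"dy":4,"dz":0,"ax":0,"ay":0,"az":0,"fingers":1},{"dx":1.8,"dy":4,"dz":-2,"ax":0,"ay":0,"az":0,"fingers":1},{"dx":0,"dy":0.8,"dz":-4,"ax":0,"ay":0,"az":0,"fingers":1},{"dx":0,"dy":0,"dz":0,"ax":0,"ay":0,"az":0,"fingers":1},{"dx":0,"dy":0,"dz":0,"ax":0,"ay":0,"az":0,"fingers":1}]'
python3 - <<'E'
from h import *
d=snap('wrist','w2');o=observe();print(o['ee_pos'],o['tcp_rot'])
print(proj(d,[.481,.025,.064]),proj(d,[.556,.0155,.064]))
E
```

```text
t: 1.8
ee_pos: [0.4805, 0.0247, 0.1719]
tcp_rot: [180.0, 0.1, 1.9]
contact_force: [0.4, -0.1, 1.0]
opening: 0.0855
gripper_force: 0.0
[0.48106132 0.02436124 0.17281956] [ 1.79990408e+02 -6.93148065e-02  1.84244002e+00]
[276.74033517 201.43838739] [294.07753986  98.51312713]
```

View pics/w2.png

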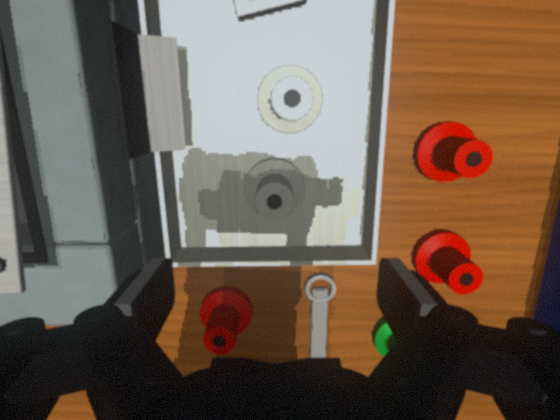

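The bores at (274,202) and (292,98) are within about 1 mm of prediction, so I'll descend and grip the near hub.

```bash
python3 -m creep '[{"dx":0,"dy":0.1,"dz":-4,"ax":0,"ay":0,"az":0,"fingers":1},{"dx":0,"dy":0,"dz":-4,"ax":0,"ay":0,"az":0,"fingers":1},{"dx":0,"dy":0,"dz":-3,"ax":0,"ay":0,"az":0,"fingers":1},{"dx":0,"dy":0,"dz":-2,"ax":0,"ay":0,"az":0,"fingers":1},{"dx":0,"dy":0,"dz":-1,"ax":0,"ay":0,"az":0,"fingers":1},{"dx":0,"dy":0,"dz":0,"ax":0,"ay":0,"az":0,"fingers":-1},{"dx":0,"dy":0,"dz":0,"ax":0,"ay":0,"az":0,"fingers":-1},{"dx":0,"dy":0,"dz":0,"ax":0,"ay":0,"az":0,"fingers":-1},{"dx":0,"dy":0,"dz":0,"ax":0,"ay":0,"az":0,"fingers":-1},{"dx":0,"dy":0,"dz":0,"ax":0,"ay":0,"az":0,"fingers":-1},{"dx":0,"dy":0,"dz":0,"ax":0,"ay":0,"az":0,"fingers":-1},{"dx":0,"dy":0,"dz":0,"ax":0,"ay":0,"az":0,"fingers":-1}]'
```

```text
t: 3.05
ee_pos: [0.4813, 0.026, 0.0325]
tcp_rot: [180.0, -0.1, 1.9]
contact_force: [-3.4, -1.2, 9.7]
opening: 0.0277
gripper_force: 58.5
```

```bash
python3 -m creep '[{"dx":0,"dy":0,"dz":1.5,"ax":0,"ay":0,"az":0,"fingers":-1},{"dx":0,"dy":0,"dz":3,"ax":0,"ay":0,"az":0,"fingers":-1},{"dx":0,"dy":0,"dz":3.5,"ax":0,"ay":0,"az":0,"fingers":-1},{"dx":0,"dy":0,"dz":4,"ax":0,"ay":0,"az":0,"fingers":-1},{"dx":0,"dy":-1,"dz":2,"ax":0,"ay":0,"az":0,"fingers":-1},{"dx":-0.5,"dy":-3,"dz":0,"ax":0,"ay":0,"az":0,"fingers":-1},{"dx":-0.5,"dy":-4,"dz":0,"ax":0,"ay":0,"az":0,"fingers":-1},{"dx":-0.5,"dy":-4,"dz":0,"ax":0,"ay":0,"az":0,"fingers":-1},{"dx":-0.5,"dy":-4,"dz":0,"ax":0,"ay":0,"az":0,"fingers":-1},{"dx":-0.5,"dy":-4,"dz":0,"ax":0,"ay":0,"az":0,"fingers":-1},{"dx":-0.5,"dy":-4,"dz":0,"ax":0,"ay":0,"az":0,"fingers":-1},{"dx":-0.5,"dy":-4,"dz":0,"ax":0,"ay":0,"az":0,"fingers":-1},{"dx":-0.5,"dy":-4,"dz":0,"ax":0,"ay":0,"az":0,"fingers":-1},{"dx":-0.5,"dy":-3,"dz":0,"ax":0,"ay":0,"az":0,"fingers":-1},{"dx":-0.5,"dy":-0.6,"dz":0,"ax":0,"ay":0,"az":0,"fingers":-1},{"dx":0,"dy":0,"dz":0,"ax":0,"ay":0,"az":0,"fingers":-1},{"dx":0,"dy":0,"dz":0,"ax":0,"ay":0,"az":0,"fingers":-1}]'
python3 - <<'E'
from h import *
d=snap('wrist','w3')
E
```

```text
t: 4.75
ee_pos: [0.4307, -0.3291, 0.1714]
tcp_rot: [-180.0, 0.0, 1.9]
contact_force: [0.9, -0.4, -1.7]
opening: 0.0279
gripper_force: 59.6
```

View pics/w3.png

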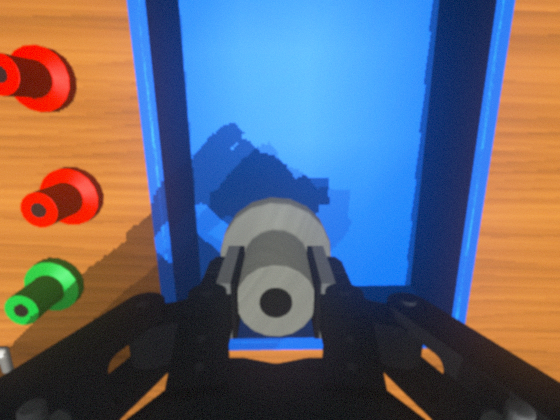

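The hub is held upright at (275,290) inside the tote outline, so I'll lower, release and return for the second.

```bash
python3 -m creep '[{"dx":0,"dy":0,"dz":-4,"ax":0,"ay":0,"az":0,"fingers":-1},{"dx":0,"dy":0,"dz":-4,"ax":0,"ay":0,"az":0,"fingers":-1},{"dx":0,"dy":0,"dz":-3,"ax":0,"ay":0,"az":0,"fingers":-1},{"dx":0,"dy":0,"dz":-2,"ax":0,"ay":0,"az":0,"fingers":-1},{"dx":0,"dy":0,"dz":-0.7,"ax":0,"ay":0,"az":0,"fingers":-1},{"dx":0,"dy":0,"dz":-0.4,"ax":0,"ay":0,"az":0,"fingers":-1},{"dx":0,"dy":0,"dz":0,"ax":0,"ay":0,"az":0,"fingers":-1}]'
python3 -m creep '[{"dx":0,"dy":0,"dz":0,"ax":0,"ay":0,"az":0,"fingers":1},{"dx":0,"dy":0,"dz":0,"ax":0,"ay":0,"az":0,"fingers":1},{"dx":0,"dy":0,"dz":0,"ax":0,"ay":0,"az":0,"fingers":1},{"dx":0,"dy":0,"dz":0,"ax":0,"ay":0,"az":0,"fingers":1},{"dx":0,"dy":0,"dz":0,"ax":0,"ay":0,"az":0,"fingers":1},{"dx":0,"dy":0,"dz":2,"ax":0,"ay":0,"az":0,"fingers":1},{"dx":0,"dy":0,"dz":4,"ax":0,"ay":0,"az":0,"fingers":1},{"dx":0,"dy":0,"dz":4,"ax":0,"ay":0,"az":0,"fingers":1},{"dx":0,"dy":0,"dz":4,"ax":0,"ay":0,"az":0,"fingers":1},{"dx":1.4,"dy":3.5,"dz":0,"ax":0,"ay":0,"az":0,"fingers":1},{"dx":1.4,"dy":4,"dz":0,"ax":0,"ay":0,"az":0,"fingers":1},{"dx":1.4,"dy":4,"dz":0,"ax":0,"ay":0,"az":0,"fingers":1},{"dx":1.4,"dy":4,"dz":0,"ax":0,"ay":0,"az":0,"fingers":1},{"dx":1.4,"dy":4,"dz":0,"ax":0,"ay":0,"az":0,"fingers":1},{"dx":1.4,"dy":4,"dz":0,"ax":0,"ay":0,"az":0,"fingers":1},{"dx":1.4,"dy":4,"dz":0,"ax":0,"ay":0,"az":0,"fingers":1},{"dx":1.4,"dy":4,"dz":0,"ax":0,"ay":0,"az":0,"fingers":1},{"dx":1.4,"dy":3,"dz":0,"ax":0,"ay":0,"az":0,"fingers":1},{"dx":0,"dy":0,"dz":0,"ax":0,"ay":0,"az":0,"fingers":1},{"dx":0,"dy":0,"dz":0,"ax":0,"ay":0,"az":0,"fingers":1}]'
```

```text
t: 5.5
ee_pos: [0.4311, -0.3298, 0.0309]
tcp_rot: [180.0, -0.0, 1.9]
contact_force: [0.6, 0.2, -2.1]
opening: 0.0283
gripper_force: 59.6
t: 7.5
ee_pos: [0.5566, 0.0154, 0.17]
tcp_rot: [180.0, 0.0, 2.0]
contact_force: [-0.2, -0.3, -0.6]
opening: 0.0855
gripper_force: 0.0
```

```bash
python3 -m creep '[{"dx":0,"dy":0.1,"dz":-4,"ax":0,"ay":0,"az":0,"fingers":1},{"dx":0,"dy":0,"dz":-4,"ax":0,"ay":0,"az":0,"fingers":1},{"dx":0,"dy":0,"dz":-3,"ax":0,"ay":0,"az":0,"fingers":1},{"dx":0,"dy":0,"dz":-2,"ax":0,"ay":0,"az":0,"fingers":1},{"dx":0,"dy":0,"dz":-0.7,"ax":0,"ay":0,"az":0,"fingers":1},{"dx":0,"dy":0,"dz":0,"ax":0,"ay":0,"az":0,"fingers":-1},{"dx":0,"dy":0,"dz":0,"ax":0,"ay":0,"az":0,"fingers":-1},{"dx":0,"dy":0,"dz":0,"ax":0,"ay":0,"az":0,"fingers":-1},{"dx":0,"dy":0,"dz":0,"ax":0,"ay":0,"az":0,"fingers":-1},{"dx":0,"dy":0,"dz":0,"ax":0,"ay":0,"az":0,"fingers":-1},{"dx":0,"dy":0,"dz":0,"ax":0,"ay":0,"az":0,"fingers":-1},{"dx":0,"dy":0,"dz":0,"ax":0,"ay":0,"az":0,"fingers":-1}]'
python3 -m creep '[{"dx":0,"dy":0,"dz":1.5,"ax":0,"ay":0,"az":0,"fingers":-1},{"dx":0,"dy":0,"dz":3,"ax":0,"ay":0,"az":0,"fingers":-1},{"dx":0,"dy":0,"dz":3.5,"ax":0,"ay":0,"az":0,"fingers":-1},{"dx":0,"dy":0,"dz":4,"ax":0,"ay":0,"az":0,"fingers":-1},{"dx":0,"dy":-1,"dz":1.6,"ax":0,"ay":0,"az":0,"fingers":-1},{"dx":-0.3,"dy":-3,"dz":0,"ax":0,"ay":0,"az":0,"fingers":-1},{"dx":-0.3,"dy":-4,"dz":0,"ax":0,"ay":0,"az":0,"fingers":-1},{"dx":-0.3,"dy":-4,"dz":0,"ax":0,"ay":0,"az":0,"fingers":-1},{"dx":-0.3,"dy":-4,"dz":0,"ax":0,"ay":0,"az":0,"fingers":-1},{"dx":-0.3,"dy":-4,"dz":0,"ax":0,"ay":0,"az":0,"fingers":-1},{"dx":-0.3,"dy":-4,"dz":0,"ax":0,"ay":0,"az":0,"fingers":-1},{"dx":-0.3,"dy":-4,"dz":0,"ax":0,"ay":0,"az":0,"fingers":-1},{"dx":-0.3,"dy":-4,"dz":0,"ax":0,"ay":0,"az":0,"fingers":-1},{"dx":0,"dy":-2.5,"dz":0,"ax":0,"ay":0,"az":0,"fingers":-1},{"dx":0,"dy":0,"dz":0,"ax":0,"ay":0,"az":0,"fingers":-1},{"dx":0,"dy":0,"dz":0,"ax":0,"ay":0,"az":0,"fingers":-1}]'
```

```text
t: 8.7
ee_pos: [0.5572, 0.0159, 0.0345]
tcp_rot: [180.0, -0.1, 1.9]
contact_force: [-2.3, -0.7, 7.0]
opening: 0.0284
gripper_force: 58.7
t: 10.3
ee_pos: [0.5324, -0.329, 0.1699]
tcp_rot: [-180.0, -0.0, 1.8]
contact_force: [-0.3, -0.3, -2.1]
opening: 0.0276
gripper_force: 59.5
```

```bash
python3 -m creep '[{"dx":0,"dy":0,"dz":-4,"ax":0,"ay":0,"az":0,"fingers":-1},{"dx":0,"dy":0,"dz":-4,"ax":0,"ay":0,"az":0,"fingers":-1},{"dx":0,"dy":0,"dz":-3,"ax":0,"ay":0,"az":0,"fingers":-1},{"dx":0,"dy":0,"dz":-2,"ax":0,"ay":0,"az":0,"fingers":-1},{"dx":0,"dy":0,"dz":-0.7,"ax":0,"ay":0,"az":0,"fingers":-1},{"dx":0,"dy":0,"dz":-0.4,"ax":0,"ay":0,"az":0,"fingers":-1},{"dx":0,"dy":0,"dz":0,"ax":0,"ay":0,"az":0,"fingers":-1},{"dx":0,"dy":0,"dz":0,"ax":0,"ay":0,"az":0,"fingers":1},{"dx":0,"dy":0,"dz":0,"ax":0,"ay":0,"az":0,"fingers":1},{"dx":0,"dy":0,"dz":0,"ax":0,"ay":0,"az":0,"fingers":1},{"dx":0,"dy":0,"dz":0,"ax":0,"ay":0,"az":0,"fingers":1},{"dx":0,"dy":0,"dz":0,"ax":0,"ay":0,"az":0,"fingers":1},{"dx":0,"dy":0,"dz":2,"ax":0,"ay":0,"az":0,"fingers":1},{"dx":0,"dy":0,"dz":4,"ax":0,"ay":0,"az":0,"fingers":1},{"dx":0,"dy":0,"dz":4,"ax":0,"ay":0,"az":0,"fingers":1},{"dx":0,"dy":0,"dz":4,"ax":0,"ay":0,"az":0,"fingers":1},{"dx":0,"dy":0,"dz":4,"ax":0,"ay":0,"az":0,"fingers":1},{"dx":0,"dy":0,"dz":4,"ax":0,"ay":0,"az":0,"fingers":1}]'
python3 -m creep '[{"dx":0,"dy":3.5,"dz":0,"ax":0,"ay":0,"az":8.2,"fingers":1},{"dx":0,"dy":4,"dz":0,"ax":0,"ay":0,"az":8.2,"fingers":1},{"dx":0,"dy":4,"dz":0,"ax":0,"ay":0,"az":8.2,"fingers":1},{"dx":0,"dy":4,"dz":0,"ax":0,"ay":0,"az":8.2,"fingers":1},{"dx":0,"dy":4,"dz":0,"ax":0,"ay":0,"az":8.2,"fingers":1},{"dx":0,"dy":4,"dz":0,"ax":0,"ay":0,"az":8.2,"fingers":1},{"dx":0,"dy":4,"dz":0,"ax":0,"ay":0,"az":8.2,"fingers":1},{"dx":0,"dy":4,"dz":0,"ax":0,"ay":0,"az":8.2,"fingers":1},{"dx":0,"dy":4,"dz":0,"ax":0,"ay":0,"az":8.2,"fingers":1},{"dx":0,"dy":4,"dz":0,"ax":0,"ay":0,"az":0,"fingers":1},{"dx":0,"dy":4,"dz":0,"ax":0,"ay":0,"az":0,"fingers":1},{"dx":-0.5,"dy":4,"dz":0,"ax":0,"ay":0,"az":0,"fingers":1},{"dx":-0.7,"dy":4,"dz":0,"ax":-0.1,"ay":3,"az":0,"fingers":1},{"dx":-0.7,"dy":4,"dz":0,"ax":-0.1,"ay":3,"az":0,"fingers":1},{"dx":-0.8,"dy":2.2,"dz":0,"ax":-0.1,"ay":3.2,"az":0,"fingers":1},{"dx":0,"dy":0,"dz":0,"ax":0,"ay":0,"az":0,"fingers":1},{"dx":0,"dy":0,"dz":0,"ax":0,"ay":0,"az":0,"fingers":1}]'
python3 - <<'E'
from h import *
d=snap('wrist','w4');o=observe();print(o['ee_pos'],o['tcp_rot'],o['joint_pos'].round(0))
t=cv2.imread('pics/w4.png'); s=snap('scene','s4');s=cv2.imread('pics/s4.png')
im=np.zeros((420,800,3),np.uint8); im[:,:500]=t[:,30:530]; im[:315,500:]=cv2.resize(s[60:375,60:360],(300,315)); cv2.imwrite('pics/c4.png',im)
print(proj(d,[.496,.2475,.188]))
E
```

```text
t: 12.1
ee_pos: [0.5324, -0.3288, 0.2501]
tcp_rot: [180.0, -0.0, 1.9]
contact_force: [0.3, -0.7, -1.2]
opening: 0.0853
gripper_force: 0.0
t: 13.8
ee_pos: [0.5057, 0.248, 0.248]
tcp_rot: [-171.2, 2.6, 75.9]
contact_force: [-0.2, -1.4, 0.7]
opening: 0.0857
gripper_force: 0.0
[0.50584469 0.24743646 0.24824878] [-171.20386926    2.55332931   75.85774641] [21. 23. 78.  3. 88. 35.]
[275.7927036  224.11187473]
```

View pics/c4.png

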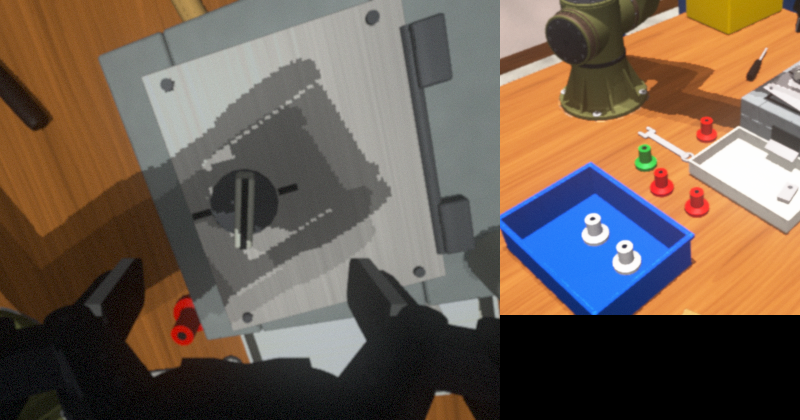

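Both hubs stand in the tote. In the wrist view the bar's slot runs from about (275,173) to (270,247) in full-frame pixels; I'll convert that to a position.

Run:
```python
from h import *
d=load('w4');n=np.array([.1592,.0056,.987])
def onp(d,u,v,p0):
    o,r=ray(d,u,v); return o+r*(n@(p0-o))/(n@r)
p0=np.array([.4956,.2455,.1882])
g=cv2.cvtColor(d['color'],cv2.COLOR_RGB2GRAY)[160:265,240:310]
cv2.imwrite('pics/k.png',cv2.resize(g,None,fx=5.7,fy=5.7,interpolation=cv2.INTER_CUBIC))
a,b=onp(d,275,173,p0),onp(d,270,247,p0);print(a,b,(a+b)/2,np.linalg.norm(a-b),np.degrees(np.arctan2(*(a-b)[1::-1])))
print('disc',onp(d,274,202,p0-n*.026))
# marks centres
q=p0-n*.032
m1,m2=onp(d,231,215,q),onp(d,318,188,q);print('marks',m1,m2,(m1+m2)/2,np.degrees(np.arctan2(*(m2-m1)[1::-1])))
```

```text
[0.50342267 0.27912553 0.18674745] [0.48874783 0.23347702 0.18937345] [0.49608525 0.25630128 0.18806045] 0.04802116777687262 72.1787245844024
disc [0.49250852 0.25475564 0.16231567]
marks [0.45911563 0.25136539 0.16164481] [0.52331861 0.25541383 0.1512661 ] [0.49121712 0.25338961 0.15645545] 3.6081165423214405
```

View pics/k.png

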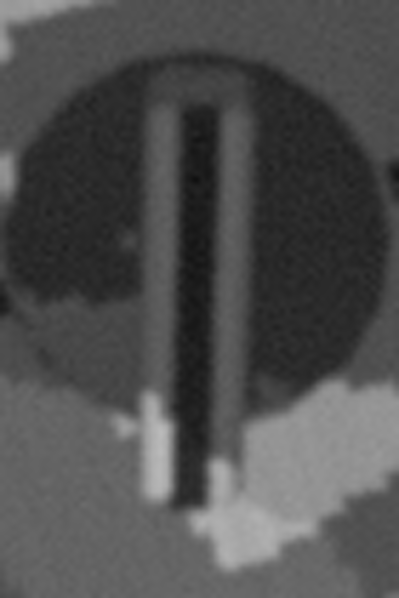

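```bash
python3 -m creep '[{"dx":-0.1,"dy":0.6,"dz":0,"ax":0,"ay":0,"az":-1,"fingers":1},{"dx":-0.48,"dy":0,"dz":-3,"ax":0,"ay":0,"az":0,"fingers":1},{"dx":-0.48,"dy":0,"dz":-3,"ax":0,"ay":0,"az":0,"fingers":1},{"dx":-0.24,"dy":0,"dz":-1.5,"ax":0,"ay":0,"az":0,"fingers":1},{"dx":-0.1,"dy":0,"dz":-0.6,"ax":0,"ay":0,"az":0,"fingers":1},{"dx":0,"dy":0,"dz":0,"ax":0,"ay":0,"az":0,"fingers":-1},{"dx":0,"dy":0,"dz":0,"ax":0,"ay":0,"az":0,"fingers":-1},{"dx":0,"dy":0,"dz":0,"ax":0,"ay":0,"az":0,"fingers":-1},{"dx":0,"dy":0,"dz":0,"ax":0,"ay":0,"az":0,"fingers":-1},{"dx":0,"dy":0,"dz":0,"ax":0,"ay":0,"az":0,"fingers":-1},{"dx":0,"dy":0,"dz":0,"ax":0,"ay":0,"az":0,"fingers":-1},{"dx":0,"dy":0,"dz":0,"ax":0,"ay":0,"az":0,"fingers":-1},{"dx":0,"dy":0,"dz":0,"ax":0,"ay":0,"az":0,"fingers":-1},{"dx":0,"dy":0,"dz":0,"ax":0,"ay":0,"az":0,"fingers":-1}]'; python3 -c "
from h import *;o=observe();print(o)"
```

```text
t: 15.3
ee_pos: [0.4929, 0.2539, 0.1678]
tcp_rot: [-171.3, 2.5, 74.8]
contact_force: [9.2, -1.6, -0.2]
opening: 0.0107
gripper_force: 62.2
{'t': 15.3, 'joint_pos': array([22.02424399, 25.51963839, 84.8985586 ,  3.33242938, 78.00712841,
       36.4390297 ]), 'qd': array([ 0.18232336, -0.02560614, -0.00046516, -0.1245378 , -0.02062545,
        0.03602887]), 'effort': array([ 2.99222320e+00, -6.09629273e+01, -3.11812377e+01,  1.11257270e+00,
        2.24462740e+00,  2.06136075e-02]), 'ee_pos': array([0.49290531, 0.25388558, 0.16778599]), 'tcp_rot': array([-171.33608011,    2.48728704,   74.84086997]), 'contact_force': array([ 9.24005205, -1.57372621, -0.17414093]), 'ft_torque': array([-0.14402905, -1.48494283,  0.00218626]), 'gripper_force': 62.17409670352936, 'opening': 0.010744791923926782}
```

```bash
python3 -m creep '[{"dx":0.1,"dy":0,"dz":0,"ax":0,"ay":0,"az":0,"fingers":-1},{"dx":0,"dy":0,"dz":0,"ax":-1.27,"ay":-0.05,"az":-7.9,"fingers":-1},{"dx":0,"dy":0,"dz":0,"ax":-1.27,"ay":-0.05,"az":-7.9,"fingers":-1},{"dx":0,"dy":0,"dz":0,"ax":-1.27,"ay":-0.05,"az":-7.9,"fingers":-1},{"dx":0,"dy":0,"dz":0,"ax":-1.27,"ay":-0.05,"az":-7.9,"fingers":-1},{"dx":0,"dy":0,"dz":0,"ax":0,"ay":0,"az":0,"fingers":-1}]'
python3 -m creep '[{"dx":0,"dy":0,"dz":0,"ax":-1.27,"ay":-0.05,"az":-7.9,"fingers":-1},{"dx":0,"dy":0,"dz":0,"ax":-1.27,"ay":-0.05,"az":-7.9,"fingers":-1},{"dx":0,"dy":0,"dz":0,"ax":-1.27,"ay":-0.05,"az":-7.9,"fingers":-1},{"dx":0,"dy":0,"dz":0,"ax":-1.27,"ay":-0.05,"az":-7.9,"fingers":-1},{"dx":0,"dy":0,"dz":0,"ax":-1.27,"ay":-0.05,"az":-7.9,"fingers":-1},{"dx":0,"dy":0,"dz":0,"ax":0,"ay":0,"az":0,"fingers":-1},{"dx":0,"dy":0,"dz":0,"ax":0,"ay":0,"az":0,"fingers":-1}]'; python3 -c "
from h import *;o=observe();print(o['contact_force'],o['ft_torque'],o['joint_pos'])"
```

```text
t: 15.9
ee_pos: [0.4938, 0.2536, 0.1677]
tcp_rot: [-174.1, 6.7, 42.7]
contact_force: [8.0, -4.0, -0.7]
opening: 0.0107
gripper_force: 62.4
t: 16.6
ee_pos: [0.4942, 0.2528, 0.1677]
tcp_rot: [-179.9, 8.7, 2.6]
contact_force: [11.3, -9.9, -0.3]
opening: 0.0106
gripper_force: 62.4
[11.2706995  -9.90987063 -0.29313309] [-1.51916031 -2.02153317  0.2048132 ] [ 21.99054856  25.51803469  84.88863486   3.04799452  77.83089111
 108.54691922]
```

```bash
python3 -m creep '[{"dx":0.1,"dy":-0.1,"dz":0,"ax":0,"ay":0,"az":0,"fingers":-1},{"dx":0,"dy":0,"dz":0,"ax":0,"ay":0,"az":0,"fingers":1},{"dx":0,"dy":0,"dz":0,"ax":0,"ay":0,"az":0,"fingers":1},{"dx":0,"dy":0,"dz":0,"ax":0,"ay":0,"az":0,"fingers":1},{"dx":0,"dy":0,"dz":0,"ax":0,"ay":0,"az":0,"fingers":1},{"dx":0,"dy":0,"dz":0,"ax":0,"ay":0,"az":0,"fingers":1},{"dx":0,"dy":0,"dz":0,"ax":0,"ay":0,"az":0,"fingers":1},{"dx":0.16,"dy":0,"dz":1,"ax":0,"ay":0,"az":0,"fingers":1},{"dx":0.48,"dy":0,"dz":3,"ax":0,"ay":0,"az":0,"fingers":1},{"dx":0.64,"dy":0,"dz":4,"ax":0,"ay":0,"az":0,"fingers":1},{"dx":0,"dy":0,"dz":0,"ax":0,"ay":0,"az":0,"fingers":1},{"dx":0,"dy":0,"dz":0,"ax":0,"ay":0,"az":0,"fingers":1}]'
python3 - <<'E'
from h import *
d=snap('wrist','w5');u,v=proj(d,[.4955,.253,.188]).astype(int);print(u,v)
g=cv2.cvtColor(d['color'],cv2.COLOR_RGB2BGR)[v-75:v+75,u-75:u+75]
cv2.imwrite('pics/k5.png',cv2.resize(g,None,fx=4,fy=4,interpolation=cv2.INTER_CUBIC))
E
```

```text
t: 17.8
ee_pos: [0.5067, 0.2532, 0.2484]
tcp_rot: [-179.8, 8.8, 2.7]
contact_force: [0.4, 0.3, -1.4]
opening: 0.0855
gripper_force: 0.0
277 224
```

View pics/k5.png

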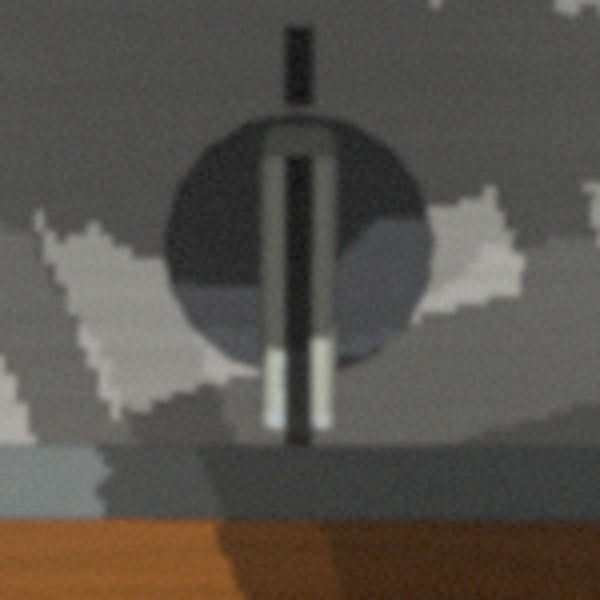

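The slot (column 299) and the panel mark (column 299) line up in the crop. I'll regrip the bar and push the panel shut along its arc.

```bash
python3 -m creep '[{"dx":-0.64,"dy":0,"dz":-4,"ax":0,"ay":0,"az":0,"fingers":1},{"dx":-0.48,"dy":0,"dz":-3,"ax":0,"ay":0,"az":0,"fingers":1},{"dx":-0.16,"dy":0,"dz":-1,"ax":0,"ay":0,"az":0,"fingers":1},{"dx":0,"dy":0,"dz":0,"ax":0,"ay":0,"az":0,"fingers":-1},{"dx":0,"dy":0,"dz":0,"ax":0,"ay":0,"az":0,"fingers":-1},{"dx":0,"dy":0,"dz":0,"ax":0,"ay":0,"az":0,"fingers":-1},{"dx":0,"dy":0,"dz":0,"ax":0,"ay":0,"az":0,"fingers":-1},{"dx":0,"dy":0,"dz":0,"ax":0,"ay":0,"az":0,"fingers":-1},{"dx":0,"dy":0,"dz":0,"ax":0,"ay":0,"az":0,"fingers":-1},{"dx":0,"dy":0,"dz":0,"ax":0,"ay":0,"az":0,"fingers":-1},{"dx":0,"dy":0,"dz":0,"ax":0,"ay":0,"az":0,"fingers":-1},{"dx":0,"dy":0,"dz":0,"ax":0,"ay":0,"az":0,"fingers":-1}]'
python3 -m creep '[{"dx":-0.05,"dy":0,"dz":-0.25,"ax":0,"ay":-1.1,"az":0,"fingers":-1},{"dx":-0.05,"dy":0,"dz":-0.25,"ax":0,"ay":-1.1,"az":0,"fingers":-1},{"dx":-0.05,"dy":0,"dz":-0.25,"ax":0,"ay":-1.1,"az":0,"fingers":-1},{"dx":-0.05,"dy":0,"dz":-0.25,"ax":0,"ay":-1.1,"az":0,"fingers":-1},{"dx":0,"dy":0,"dz":0,"ax":0,"ay":0,"az":0,"fingers":-1},{"dx":0,"dy":0,"dz":0,"ax":0,"ay":0,"az":0,"fingers":-1}]'
```

```text
t: 19.05
ee_pos: [0.4939, 0.2526, 0.168]
tcp_rot: [-179.8, 8.9, 2.7]
contact_force: [-0.3, -5.0, 3.9]
opening: 0.0108
gripper_force: 62.3
t: 19.65
ee_pos: [0.4916, 0.2525, 0.1582]
tcp_rot: [179.9, 4.5, 2.7]
contact_force: [-4.5, -7.4, 8.9]
opening: 0.0106
gripper_force: 62.8
```

```bash
python3 -m creep '[{"dx":-0.05,"dy":0,"dz":-0.25,"ax":0,"ay":-1.1,"az":0,"fingers":-1},{"dx":-0.05,"dy":0,"dz":-0.25,"ax":0,"ay":-1.1,"az":0,"fingers":-1},{"dx":-0.05,"dy":0,"dz":-0.25,"ax":0,"ay":-1.1,"az":0,"fingers":-1},{"dx":-0.05,"dy":0,"dz":-0.25,"ax":0,"ay":-1.1,"az":0,"fingers":-1},{"dx":0,"dy":0,"dz":0,"ax":0,"ay":0,"az":0,"fingers":-1},{"dx":0,"dy":0,"dz":0,"ax":0,"ay":0,"az":0,"fingers":-1}]'
python3 -m creep '[{"dx":0,"dy":-0.05,"dz":-0.15,"ax":0,"ay":0,"az":0,"fingers":-1},{"dx":0,"dy":0,"dz":0,"ax":0,"ay":0,"az":0,"fingers":-1},{"dx":0,"dy":0,"dz":0,"ax":0,"ay":0,"az":0,"fingers":-1}]'
```

```text
t: 20.25
ee_pos: [0.49, 0.2524, 0.1485]
tcp_rot: [179.7, 0.1, 2.6]
contact_force: [-3.8, -8.5, 10.4]
opening: 0.0108
gripper_force: 63.0
t: 20.55
ee_pos: [0.4899, 0.2524, 0.1476]
tcp_rot: [179.8, 0.1, 2.6]
contact_force: [-7.0, -5.9, 15.9]
opening: 0.0102
gripper_force: 64.0
```

```bash
python3 -m creep '[{"dx":0,"dy":-0.05,"dz":-0.1,"ax":0,"ay":0,"az":0,"fingers":-1},{"dx":0,"dy":0,"dz":0,"ax":0,"ay":0,"az":0,"fingers":-1},{"dx":0,"dy":0,"dz":0,"ax":0,"ay":0,"az":0,"fingers":-1}]'
python3 - <<'E'
from h import *
d=snap('scene','s6');o=observe();print(o['contact_force'],o['ft_torque'])
g=cv2.cvtColor(d['color'],cv2.COLOR_RGB2BGR); t=snap('top','t6'); t=cv2.cvtColor(t['color'],cv2.COLOR_RGB2BGR)
im=np.hstack([cv2.resize(g[90:240,280:480],(400,300)),cv2.resize(t[90:290,40:307],(400,300))]);im=np.vstack([im,cv2.resize(load('scene0')['color'][90:240,280:480,::-1],(400,300)).repeat(1,0) if 0 else np.hstack([cv2.resize(load('scene0')['color'][90:240,280:480,::-1],(400,300)),np.zeros((300,400,3),np.uint8)])])
cv2.imwrite('pics/c6.png',im)
E
```

```text
t: 20.85
ee_pos: [0.4899, 0.2524, 0.1474]
tcp_rot: [179.8, 0.0, 2.7]
contact_force: [-11.7, -4.2, 23.5]
opening: 0.0104
gripper_force: 65.0
[-10.65491944  -5.2447138   22.27733721] [-0.59089479  1.76059667 -0.01690949]
```

View pics/c6.png

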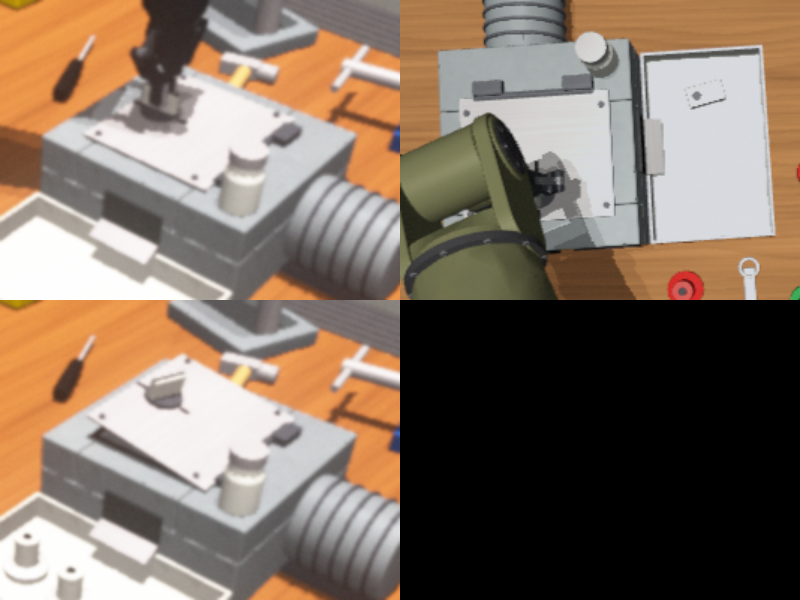

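The panel now lies flat on the frame. The gauge and jar are where they started. The last 1 mm pushed raised the force to 23 N with almost no motion, so the panel is against its stop.

```bash
python3 -c "
from bench import *;print(hand_in())"
```

```text
the job is handed in; nothing more can be done
None
```

I handed the job in at about 21 s: both hubs are in the blue tote, the fastener slot is lined up with the marks, and the gripper is still holding the panel shut at about 23 N, with the gauge block and jar left in place.

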